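# Draw the spatula out of the half-covered utensil box

### The arm

A 7-joint arm with a two-finger parallel gripper is mounted at the origin on a cart in front of the work surface, level with it; the furniture and walls round the work are solid. World frame = base frame: x ahead of the robot, y to its left, z up, the work surface at z = 0. Lengths are in m, angles in rad, forces in N, time in s.
With the tool pointing down it reaches from about 0.35 to 0.9 m from the base axis. Payload 19.9 kg.
Tool frame: the origin (TCP) lies midway between the tips of the shut fingers; the grasp point (between the pads) lies 19 mm behind it; z points along the fingers, y is the line along which they close (so a half turn about z gives the same grasp; the last joint's range is limited). The gripper opens to 85 mm and grips with 20 to 120 N. Pads are 22 mm wide; open, the fingers measure 114 mm over their backs; the gripper's body (76 mm by 85 mm) begins 54 mm behind the grasp point. The pads swing forward as they close: fully open they stand 13 mm farther back than shut.
Start: joints at [-1.153, 0.417, -0.01, 1.614, 0.005, 1.111, -0.053], TCP at [0.277, 0.56, 0.231] pointing down, gripper open.
Joint ranges: [-2.81, 2.81], [-0.39, 2.02], [-1.27, 1.25], [0.06, 2.57], [-1.19, 4.33], [0.19, 2], [-2.82, 2.82]. Speed limits (rad/s): [1.89, 1.89, 2.39, 2.39, 3.01, 3.01, 3.01].

### API

Orientations are given as a unit quaternion [w, x, y, z].
In Python, from cell import r, viewer, search_frame, landmark_of gives the robot as it stands.
- The arm moves only by the tool step_arm, never from a script. Its argument "series" is a list that holds one entry, the list of rows, each a list of 5 numbers: the shift along the tool's x, y, z in cm, then the turn about the tool's z in degrees, then the opening, from 0 (shut) to 1 (fully open). In form: [[[dx, dy, dz, spin, gripper], ...]]. A call has 1 to 12 rows; each row shifts and turns the commanded pose from where the row before left it, along the tool's axes as they then stand; what a row does not reach is not made up. A row lasts 1/10 s, in which the tool goes at most 50 mm and 8.59 degrees, less where a joint would pass 70% of its speed; a pose out of reach is approached as far as the arm can. A call with a gripper value outside its range is refused whole. The fingers move at their own pace and stop on an object; "squeeze" is the grip in N (left out, the last holds). Time passes only in rows, so rows that do not move let the fingers close. It gives the time, the measured TCP pose, the force, the opening and the grip force at its end, in the units of the state.
- r.state(): the state, without advancing time (a new reading comes with each control period).
- viewer.grab_frame(name): name is "side" or "top" or "wrist"; returns (picture, depth): 384x512x3 uint8, red, green, blue; 384x512 float32, m along the optical axis (not along the pixel's ray), 0 where there is no reading.
- viewer.calibration(name): a dict with "fovy" (degrees; the focal length in pixels is half the picture's height over the tangent of half this angle, whatever the lens; pixels are square), "cx", "cy" (the principal point, pixels), "pose" (4x4, takes a point from camera to world coordinates). Camera axes: x right, y down, z forward; pixel columns grow to the right and rows downward; lengths in m; the calibration is good to about 2 mm. A picture is of the moment at which its call begins: read the wrist's pose just before it. calibration takes no time and is no camera call; for the wrist camera it gives the pose at the moment of the call.
- r.hand_in(): hands the job in; it is judged then, once.
Trained networks look in the newest picture that a camera, given by its name, has taken for a name from the list of things; names that differ only in an ending like _2 or _b are one class to them, and where a whole thing is asked for, a point or a joint stands for the part that bears it (a point fixed in the world has none). Each returns a list of dicts, best first, with "conf" (0 to 1); they miss things now and then, are a little off and sometimes report something else, mostly with a low value. They report only what shows in the picture. A call takes as long as a camera call.
- search_frame(name, camera): "point" ([column, row] in pixels, amid what is visible of it).
- landmark_of(name, camera): "point" ([column, row] in pixels: a listed point, or the origin of a listed thing).
The state is a dict: "time": time; "qpos": joint angles; "qvel": joint speeds; "effort": joint torques, N m; "tool_pos": TCP position; "ee_rot": TCP orientation; "ft_force": force on the tool from outside, world axes, zero at the start; "torque": the same for the moment, N m; "gripper_width": finger opening in m; "finger_force": force on a finger pad.
Only numpy, scipy, OpenCV 4.12 (cv2) and the standard library are available. Lean on these libraries where they do the work, as an engineer would, in place of code of your own. Each camera call takes 0.05 s, during which the arm holds its last target. There are 200 camera calls.

### The job

The hinged cover at the end of the wooden utensil box nearest the robot has sprung up: press it down until it lies flat. Then, leaving that cover flat, take hold of the wooden spatula inside, push it lengthways under the far cover and tilt it so that its blade comes out first and it passes diagonally through the opening in the top, which is shorter than the spatula. Finish while holding the spatula still in the gripper over the box, all of it at least 5 cm above the box's top; do not put it down, and leave the mug, tea glass and salt shaker where they stand.

Things in the scene. Friction and masses are not known exactly. Their poses are not given: they have to be found in the camera images.
- box: Light wooden box, fixed, 346 (x) x 176 (y) x 74 mm high, walls 8 mm, long walls cut down to 36 mm beside the opening. Origin: centre of its underside, on the worktop; +x lengthways TOWARDS the robot. Inside: x -165 to +165, y -80 to +80, floor at z 6 mm, 63 mm high under the covers. Fixed far cover, 5 mm thick, flush with the rim: x -165 to -70. Hinged near cover: x +100 to +165.
- box_opening (a point): Centre of the opening (170 mm along box x, 160 mm across) between the covers, level with the box's top 74 mm above the worktop; 15 mm in box +x from the box's origin. Axes as the box.
- flap (a joint): Hinged near cover of the box, 157 x 65 x 5 mm, wood; hinge across the box at its near end wall. 0 = flat and flush with the rim (its stop); positive = its inner edge (facing away from the robot, at the opening) raised, rad. Hinge friction (0.25 N m) keeps it where it is left: 4 to 5 N near the inner edge moves it down; the spatula lifted against it from below would raise it.
- flap_edge (a point): Middle of the top of the hinged cover's inner edge (the one at the opening), 65 mm from the hinge. With the cover flat this point is at box x = +100 mm, 74 mm above the worktop; the cover extends from it in box +x.
- spatula: Wooden spatula, 240 mm long, about 80 g, lying along the box on its floor, both ends under the covers. Origin: middle of its underside; +x to the blade (towards the robot), z up. Handle x -120 to +40, 22 wide, 18 mm high; blade x +35 to +120, 36 then 48 wide, 9 mm thick. Balances near x = +2.
- spatula_grip (a point): Good place to grip across the handle (22 mm wide, along spatula y): x = +10, 9 mm above the underside.
- spatula_tip (a point): Blade end of the spatula: underside, x = +120 mm.
- spatula_end (a point): Handle end of the spatula, away from the robot: underside, x = -120 mm. Only when this end is pushed away to within about 15 mm of the box's far inner wall is the blade end clear of the hinged cover and free to tilt up.
- mug: Green mug with handle, 86 x 118 x 96 mm, bystander, origin at the centre of its underside.
- tea_glass: Clear glass tumbler, 77 x 77 x 89 mm, bystander, origin at the centre of its underside.
- salt_shaker: Salt shaker, 44 x 44 x 90 mm, bystander, origin at the centre of its underside.

How it is judged:
By the outcome, as a careful person would: the job done as asked, in the order asked, and still so for the second after the job is handed in, while the arm keeps its last pose, push and grip.
It also fails if it takes over 48 s, if anything falls off the work surface, if the arm or the gripper's body presses on something with over 40 N, if the wrist force passes 120 N, or if a joint passes its speed limit or range.

## Working session

There is one attempt and no reset: what is moved stays moved. The work goes in short steps, Python scripts to look and compute and a tool call to move; the robot and the scene stay as the last step left them, time stands still between calls to the robot, and variables do not carry over. Pictures are saved under pics/ and viewed, at most 10 in all, crops included, and the job is handed in when it is done.

Besides the shell and the picture viewer there is one more tool, called after "Call:" by a JSON object that holds its "method" and its "body". step_arm: Moves the arm, as the interface text tells. Its arguments: {"type":"object","properties":{"series":{"type":"array"},"squeeze":{"type":"number"}},"required":["series"]}

```bash
mkdir -p pics; ls; cat > h.py <<'E'
import numpy as np, cv2
from cell import r, viewer, search_frame, landmark_of
from scipy.spatial.transform import Rotation as R
def cal(n):
    c=viewer.calibration(n); f=192/np.tan(np.radians(c['fovy'])/2); return f,c['cx'],c['cy'],np.array(c['pose'])
def deproj(n,uv,d):
    f,cx,cy,P=cal(n); p=np.array([(uv[0]-cx)/f*d,(uv[1]-cy)/f*d,d,1]); return (P@p)[:3]
def onz(n,uv,z):
    f,cx,cy,P=cal(n); v=P[:3,:3]@np.array([(uv[0]-cx)/f,(uv[1]-cy)/f,1]); o=P[:3,3]; return o+v*(z-o[2])/v[2]
def proj(n,p):
    f,cx,cy,P=cal(n); q=np.linalg.inv(P)@np.append(p,1); return q[:2]/q[2]*f+[cx,cy]
def dm(d,uv):
    u,v=np.round(uv).astype(int); w=d[max(0,v-1):v+2,max(0,u-1):u+2]; w=w[w>0]; return np.median(w) if len(w) else 0
def st():
    s=r.state(); q=s['ee_rot']; Rm=R.from_quat([q[1],q[2],q[3],q[0]]).as_matrix(); return s,np.array(s['tool_pos']),Rm
E
cat > a.py <<'E'
from h import *
np.set_printoptions(precision=3,suppress=True)
s,p,Rm=st(); print(s['time'],p,Rm,s['ft_force'])
ims=[]
for c in ['side','top']:
    im,d=viewer.grab_frame(c); ims.append(im); np.save(f'{c}_d.npy',d)
    print(c,cal(c)[3])
    for n in ['box','box_opening','flap_edge','spatula_grip','spatula_tip','spatula_end','spatula','mug','tea_glass','salt_shaker']:
        L=landmark_of(n,c)[:2]
        for l in L:
            uv=l['point']; print(n,np.round(uv),round(l['conf'],2),deproj(c,uv,dm(d,uv)), onz(c,uv,{'box_opening':.074}.get(n,0.006 if 'spat' in n else 0)))
cv2.imwrite('pics/1.png',cv2.cvtColor(cv2.resize(np.vstack(ims),(400*1,600)),4))
for c,i in zip(['side','top'],ims): cv2.imwrite(f'pics/{c}1.png',cv2.cvtColor(i,4))
E
python3 a.py
```

```text
pics
0.0 [0.277 0.56  0.231] [[-0.897  0.443 -0.   ]
 [ 0.443  0.897 -0.001]
 [-0.    -0.001 -1.   ]] [-0.209  0.098 -0.163]
side [[-0.999  0.009 -0.041  0.621]
 [ 0.038  0.619 -0.785  0.789]
 [ 0.018 -0.786 -0.619  0.675]
 [ 0.     0.     0.     1.   ]]
box [253. 200.] 0.89 [0.592 0.02  0.009] [0.592 0.01  0.   ]
box_opening [262. 196.] 0.66 [0.566 0.015 0.018] [0.571 0.081 0.074]
box_opening [260. 175.] 0.63 [ 0.566 -0.09   0.015] [ 0.571 -0.012  0.074]
flap_edge [289. 168.] 0.98 [ 0.489 -0.024  0.09 ] [ 0.469 -0.149  0.   ]
spatula_grip [262. 197.] 0.55 [0.566 0.015 0.016] [0.565 0.003 0.006]
spatula_tip [297. 193.] 0.93 [0.476 0.063 0.069] [ 0.461 -0.012  0.006]
spatula [258. 199.] 0.72 [0.576 0.016 0.01 ] [0.576 0.012 0.006]
spatula [224. 146.] 0.59 [ 0.685 -0.277  0.001] [ 0.684 -0.269  0.006]
mug [260. 274.] 0.86 [0.586 0.307 0.046] [0.583 0.272 0.   ]
mug [260. 176.] 0.52 [ 0.565 -0.09   0.011] [ 0.564 -0.104  0.   ]
tea_glass [195. 280.] 0.78 [0.727 0.304 0.027] [0.731 0.283 0.   ]
salt_shaker [223. 143.] 0.85 [ 0.686 -0.277  0.014] [ 0.687 -0.301  0.   ]
top [[-0.02  -0.987
[... 253 characters left out ...]
3. 190.] 0.83 [ 0.584 -0.006  0.016] [ 0.575 -0.005  0.074]
box_opening [274. 217.] 0.44 [ 0.508 -0.034  0.005] [ 0.501 -0.032  0.074]
flap_edge [273. 219.] 0.9 [ 0.503 -0.03   0.013] [ 0.505 -0.031  0.   ]
spatula_grip [264. 195.] 0.75 [ 0.572 -0.006  0.016] [ 0.573 -0.006  0.006]
spatula_tip [268. 238.] 0.56 [ 0.446 -0.015  0.079] [ 0.451 -0.016  0.006]
spatula_end [253. 156.] 0.96 [0.672 0.021 0.073] [0.688 0.022 0.006]
spatula [262. 196.] 0.82 [ 0.567 -0.     0.022] [ 0.569 -0.     0.006]
mug [168. 193.] 0.74 [0.584 0.265 0.007] [0.585 0.267 0.   ]
tea_glass [171. 146.] 0.67 [0.722 0.259 0.012] [0.725 0.261 0.   ]
salt_shaker [365. 157.] 0.49 [ 0.666 -0.291  0.056] [ 0.679 -0.303  0.   ]
```

```bash
cat > b.py <<'E'
from h import *
np.set_printoptions(precision=3,suppress=True)
a=cv2.imread('pics/side1.png')[100:340,140:380]; b=cv2.imread('pics/top1.png')[100:280,150:390]
cv2.imwrite('pics/c1.png',np.hstack([cv2.resize(a,(400,400)),cv2.resize(b,(400,300)) if 0 else cv2.copyMakeBorder(cv2.resize(b,(400,300)),0,100,0,0,0)]))
for c in ['top','side']:
    d=np.load(c+'_d.npy'); f,cx,cy,P=cal(c); v,u=np.mgrid[:384,:512]
    X=np.stack([(u-cx)/f*d,(v-cy)/f*d,d],-1)@P[:3,:3].T+P[:3,3]
    m=(abs(X[...,2]-.072)<.008)&(X[...,0]>.37)&(X[...,0]<.8)&(abs(X[...,1])<.15)&(d>0)
    q=X[m]; rc=cv2.minAreaRect(q[:,:2].astype(np.float32)*1000); print(c,m.sum(),rc,np.median(q[:,2]))
    m=(X[...,2]>.085)&(X[...,0]>.37)&(X[...,0]<.8)&(abs(X[...,1])<.13)&(d>0)
    q=X[m]; print('high',len(q)); 
    if len(q): print(q.min(0),q.max(0),q.mean(0))
    m=(abs(X[...,2]-.024)<.006)&(X[...,0]>.45)&(X[...,0]<.7)&(abs(X[...,1])<.06)&(d>0)
    q=X[m]; print(len(q),cv2.minAreaRect(q[:,:2].astype(np.float32)*1000))
    for x in np.arange(.48,.66,.02):
        w=q[abs(q[:,0]-x)<.01]; 
        if len(w): print(round(x,2),w[:,1].min(),w[:,1].max(),np.median(w[:,2]))
E
python3 b.py
```

```text
top 3189 ((591.050537109375, -5.141700744628906), (346.772216796875, 176.06536865234375), 11.086200714111328) 0.07375276259147467
high 464
[ 0.44  -0.106  0.085] [0.504 0.051 0.098] [ 0.478 -0.029  0.088]
348 ((565.9435424804688, 28.483417510986328), (196.16928100585938, 84.5157699584961), 11.174181938171387)
0.5 -0.02537556086883932 0.058689138323603 0.01891045864352403
0.52 -0.025533318471358236 0.01079838864150836 0.018501684063199964
0.54 -0.017672700146749425 0.010396568746161634 0.02130453157601997
0.56 -0.00971203265765984 0.012678572271922851 0.022192214830856427
0.58 -0.004727374214592451 0.015218345434071322 0.023691425119191756
0.6 -0.002192172168783731 0.017701738817758148 0.023368628914416822
0.62 0.00017460777708810677 0.022810841606501143 0.023485251584762556
0.64 0.0027026919475712577 0.025240292637698232 0.023016421950639132
0.66 0.007791740835223239 0.027872952682082744 0.023263297644903203
side 2099 ((592.8630981445312, -2.1491241455078125), (345.9524841308594, 182.47793579101562), 11.157657623291016) 0.07228061579922584
high 188
[ 0.462 -0.1    0.085] [0.506 0.055 0.092] [ 0.484 -0.016  0.087]
203 ((550.011962890625, 20.209043502807617), (49.032039642333984, 200.93960571289062), 81.46780395507812)
0.54 -0.0030024367672017993 0.01516479797844894 0.020866590171959132
0.56 -0.005884366929303497 0.018645008111965344 0.02162101990962967
0.58 -0.0034078323597641624 0.02306772025225634 0.02152551468230457
0.6 0.00347946354894213 0.023768482794478074 0.021953231479714896
0.62 0.00032911181801997813 0.024968107052052324 0.02151513614716316
0.64 0.007286349298302852 0.03036367255307182 0.02193021283375618
0.66 0.013656453630113363 0.015838645819204467 0.021745701464067013
```

View pics/c1.png

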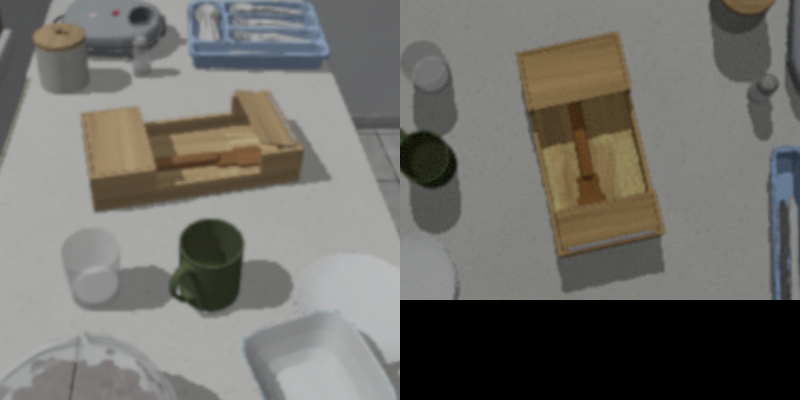

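The box reads cleanly (346 x 176 mm at about 11°). The near cover is raised, and the spatula's handle runs to the far cover with its blade at about (588,190) in the crop. Next I'll compute the box-frame details and the first move.

```bash
cat >> h.py <<'E'
BC=np.array([.5915,-.0045]); TH=np.radians(11.1)
BX=-np.array([np.cos(TH),np.sin(TH)]); BY=np.array([-BX[1],BX[0]])
def tobox(p): p=np.asarray(p); q=p[...,:2]-BC; return np.concatenate([np.stack([q@BX,q@BY],-1),p[...,2:]],-1)
def frombox(b): return np.append(BC+b[0]*BX+b[1]*BY,b[2])
def delta(b):
    "shift in tool axes (cm) from the present TCP to box-frame point b"
    s,p,Rm=st(); return Rm.T@(frombox(b)-p)*100
def cloud(c,d,P=None):
    f,cx,cy,P0=cal(c); P=P0 if P is None else P; v,u=np.mgrid[:384,:512]
    return np.stack([(u-cx)/f*d,(v-cy)/f*d,d],-1)@P[:3,:3].T+P[:3,3]
E
cat > c.py <<'E'
from h import *
np.set_printoptions(precision=4,suppress=True)
for c in ['top','side']:
    d=np.load(c+'_d.npy'); B=tobox(cloud(c,d)); ok=d>0
    print(c)
    for x in np.arange(.06,.18,.01):
        w=B[ok&(abs(B[...,0]-x)<.005)&(abs(B[...,1])<.05)]
        if len(w): print(round(x,3),len(w),np.percentile(w[:,2],[5,50,95]))
    for x in np.arange(-.06,.11,.01):
        w=B[ok&(abs(B[...,0]-x)<.005)&(abs(B[...,1])<.05)&(B[...,2]>.0125)&(B[...,2]<.03)]
        if len(w): print('s',round(x,3),np.percentile(w[:,1],[3,50,97]),np.median(w[:,2]))
print(tobox(onz('top',[262.8,206.8],.02)))
E
python3 c.py
```

```text
top
0.06 120 [0.0015 0.008  0.0169]
0.07 124 [0.0015 0.0074 0.0179]
0.08 121 [0.0015 0.0079 0.0177]
0.09 127 [0.0009 0.0098 0.018 ]
0.1 31 [0.0125 0.0888 0.0932]
0.11 147 [0.0844 0.0892 0.0937]
0.12 144 [0.0803 0.0854 0.0906]
0.13 141 [0.0785 0.0835 0.0878]
0.14 145 [0.0759 0.0804 0.0859]
0.15 144 [0.0738 0.0781 0.0829]
0.16 141 [0.0715 0.0755 0.0791]
0.17 181 [0.     0.0723 0.0794]
s -0.06 [-0.0189 -0.0096  0.0015] 0.023209599916086066
s -0.05 [-0.0189 -0.0086  0.0001] 0.02270844660325355
s -0.04 [-0.0202 -0.0102  0.0074] 0.021936661473820784
s -0.03 [-0.0194 -0.0096  0.0003] 0.0235098656315349
s -0.02 [-0.0206 -0.0108 -0.0011] 0.02261707703819349
s -0.01 [-0.0208 -0.0095  0.0026] 0.022800039528735883
s 0.0 [-0.0208 -0.0121 -0.0016] 0.024903415417714125
s 0.01 [-0.0218 -0.011   0.0388] 0.023098273400096958
s 0.02 [-0.0214 -0.0101  0.012 ] 0.021721439041884283
s 0.03 [-0.0227 -0.0125 -0.0031] 0.022351245307682288
s 0.04 [-0.0265 -0.0127 -0.0022] 0.021610615684248824
s 0.05 [-0.0283 -0.0133  0.003 ] 0.017824966585541335
s 0.06 [-0.0282 -0.0149  0.0023] 0.014545119934981976
s 0.07 [-0.
[... 823 characters left out ...]
5 -0.0041] 0.02106709955431052
s -0.01 [-0.0264 -0.0195 -0.0068] 0.021302568826968793
s 0.0 [-0.0268 -0.0222 -0.008 ] 0.021302417175785515
s 0.01 [-0.0266 -0.0185 -0.0074] 0.020712339451144812
s 0.02 [-0.0269 -0.0201 -0.008 ] 0.020165610659542976
s 0.03 [-0.0261 -0.0216 -0.0049] 0.020583762805138295
s 0.04 [-0.029  -0.023  -0.0102] 0.02004183715058605
s 0.05 [-0.0341 -0.0199 -0.0035] 0.014221441339751506
s 0.06 [-0.0323 -0.0212 -0.0044] 0.01446669720429039
s 0.07 [-0.0342 -0.0188 -0.0043] 0.013843355704161509
s 0.08 [-0.0391 -0.0215 -0.0018] 0.01383512907068185
s 0.09 [-0.0416 -0.0177  0.0028] 0.013614116385200603
s 0.1 [-0.0406 -0.0192  0.0019] 0.013957628647597642
[ 0.0534 -0.0119  0.02  ]
```

Call:
{"method": "step_arm", "body": {"series": [[[0, 0, 0, -7.2, 1], [0, 0, 0, -7.2, 0.5], [0, 0, 0, -7.2, 0], [0, 0, 0, -7.2, 0], [0, 0, 0, -7.2, 0], [-0.7, -4, 0, 0, 0], [-0.7, -4, 0, 0, 0], [-0.7, -4, 0, 0, 0], [-0.7, -4, 0, 0, 0], [-0.7, -4, 0, 0, 0], [-0.7, -4, 0, 0, 0], [-0.7, -4, 0, 0, 0]]], "squeeze": 30}}

```text
time: 2.3
tool_pos: [0.3727, 0.2911, 0.2315]
ee_rot: [0.0, -0.085, 0.996, 0.0]
ft_force: [1.8, -0.3, 0.4]
gripper_width: 0.0002
finger_force: 0.0
```

Call:
{"method": "step_arm", "body": {"series": [[[-0.7, -4, 0, 0, 0], [-0.7, -4, 0, 0, 0], [-0.7, -4, 0, 0, 0], [-0.7, -4, 0, 0, 0], [-0.7, -4, 0, 0, 0], [-0.7, -4, 0, 0, 0], [-0.7, -4, 0, 0, 0], [-0.7, -4, 0, 0, 0], [0, 0, 0, 0, 0], [0, 0, 0, 0, 0]]]}}

```text
time: 3.3
tool_pos: [0.4816, -0.014, 0.2313]
ee_rot: [-0.0, -0.084, 0.996, -0.0]
ft_force: [0.6, 1.2, -0.3]
gripper_width: 0.0
finger_force: 0.0
```

```bash
cat > d.py <<'E'
from h import *
import sys
np.set_printoptions(precision=3,suppress=True)
n=sys.argv[1]
s,p,Rm=st(); P=cal('wrist')[3]; im,d=viewer.grab_frame('wrist'); np.save('w.npy',d); np.save('wP.npy',P)
print(s['time'],p,tobox(p),Rm[:,1],s['ft_force']); print('cam',P[:3,3],P[:3,2])
print('to flap',delta([.108,0,.1]))
cv2.imwrite(f'pics/w{n}.png',cv2.cvtColor(im,4))
E
python3 d.py 1
```

```text
3.3 [ 0.482 -0.014  0.231] [ 0.11  -0.012  0.231] [-0.167  0.986 -0.   ] [ 0.646  1.24  -0.264]
cam [ 0.4   -0.028  0.374] [ 0.315  0.052 -0.948]
to flap [-0.2   -1.282 13.127]
```

View pics/w1.png

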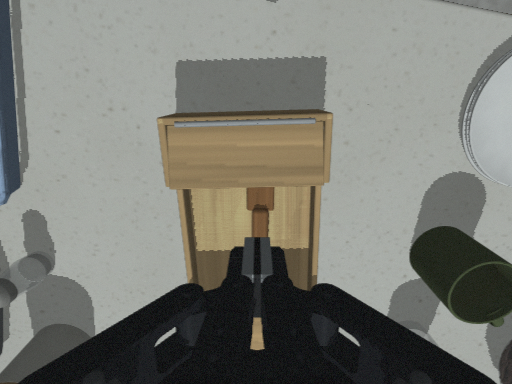

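The wrist view shows the cover's inner edge at row 187, with the shut fingers at about (257,255), roughly above that edge. Now I'll press it down.

Call:
{"method": "step_arm", "body": {"series": [[[-0.1, -1.2, 2, 0, 0], [0, 0, 3, 0, 0], [0, 0, 3, 0, 0], [0, 0, 3, 0, 0], [0, 0, 2, 0, 0], [0, 0, 0.6, 0, 0], [0, 0, 0.6, 0, 0], [0, 0, 0.6, 0, 0], [0, 0, 0.4, 0, 0], [0, 0, 0.3, 0, 0], [0, 0, 0.2, 0, 0], [0, 0, 0, 0, 0]]]}}

```text
time: 4.55
tool_pos: [0.4845, -0.0251, 0.0743]
ee_rot: [-0.0, -0.085, 0.996, -0.0]
ft_force: [0.2, 0.0, 0.5]
gripper_width: 0.0002
finger_force: 0.6
```

Call:
{"method": "step_arm", "body": {"series": [[[0, 0, 0.1, 0, 0], [0, 0, 0.1, 0, 0], [0, 0, 0.1, 0, 0], [0, 0, 0, 0, 0]]]}}

```text
time: 4.95
tool_pos: [0.4847, -0.0252, 0.0731]
ee_rot: [0.0, -0.084, 0.996, 0.0]
ft_force: [-14.7, 0.9, 50.6]
gripper_width: 0.0001
finger_force: 25.1
```

Call:
{"method": "step_arm", "body": {"series": [[[0, 0, -1, 0, 0], [0, 0, -3, 0, 0], [0, 0, -4, 0, 0.5], [0, 0, -4, 0, 1], [-4, 0, 0, 0, 1], [-4, 0, 0, 0, 1], [-1, 0, 0, 0, 1], [0, 0, 0, 0, 1], [0, 0, 0, 0, 1]]]}}

```text
time: 5.85
tool_pos: [0.572, -0.0103, 0.1907]
ee_rot: [-0.001, -0.084, 0.996, -0.0]
ft_force: [-0.3, -0.1, -0.2]
gripper_width: 0.0855
finger_force: 0.0
```

```bash
python3 d.py 2; cat > e.py <<'E'
from h import *
np.set_printoptions(precision=4,suppress=True)
d=np.load('w.npy'); B=tobox(cloud('wrist',d,np.load('wP.npy'))); ok=(d>0)&(np.arange(384)[:,None]<245)
for x in np.arange(.08,.18,.02):
    w=B[ok&(abs(B[...,0]-x)<.005)&(abs(B[...,1])<.07)]
    if len(w): print(round(x,3),len(w),np.percentile(w[:,2],[5,50,95]))
for x in np.arange(-.03,.11,.01):
    w=B[ok&(abs(B[...,0]-x)<.005)&(abs(B[...,1])<.06)&(B[...,2]>.0115)&(B[...,2]<.03)]
    if len(w): print('s',round(x,3),np.percentile(w[:,1],[3,50,97]),np.median(w[:,2]))
print([ (l['point'],round(l['conf'],2),tobox(onz('wrist',l['point'],.015))) for l in landmark_of('spatula_grip','wrist')[:2]])
E
python3 e.py
```

```text
5.85 [ 0.572 -0.01   0.191] [0.02  0.002 0.191] [-0.168  0.986 -0.   ] [-0.251 -0.097 -0.204]
cam [ 0.49  -0.024  0.334] [ 0.313  0.052 -0.948]
to flap [ 8.764 -0.023  9.108]
0.08 1235 [0.005  0.0066 0.0158]
0.1 1574 [0.0055 0.0732 0.0751]
0.12 2239 [0.0729 0.0741 0.0753]
0.14 2430 [0.073  0.0742 0.0754]
0.16 2805 [0.0731 0.0745 0.077 ]
s -0.03 [-0.0208 -0.0103 -0.0001] 0.02361694727062358
s -0.02 [-0.0208 -0.0105 -0.0003] 0.023737775409470585
s -0.01 [-0.022  -0.0116 -0.0005] 0.023619502676623022
s 0.0 [-0.022  -0.0107 -0.0008] 0.023581365662940668
s 0.01 [-0.0219 -0.0119 -0.002 ] 0.023819411087020237
s 0.02 [-0.0232 -0.012  -0.0022] 0.023726920043919686
s 0.03 [-0.0231 -0.0122 -0.0024] 0.023599858777261007
s 0.04 [-0.023  -0.0123 -0.0026] 0.023700349428750545
s 0.05 [-0.0299 -0.0137  0.0025] 0.01574396336842826
s 0.06 [-0.0309 -0.0138  0.0024] 0.015009808642377054
s 0.07 [-0.0305 -0.015   0.0022] 0.015106687488807835
s 0.08 [-0.035  -0.015   0.0049] 0.01502599093134499
s 0.09 [-0.0371 -0.0142  0.0078] 0.015027360017816571
s 0.1 [-0.037  -0.0152  0.0076] 0.015106036504239528
[([269.3, 171.1], 0.71, array([ 0.021 , -0.0117,  0.015 ]))]
```

View pics/w2.png

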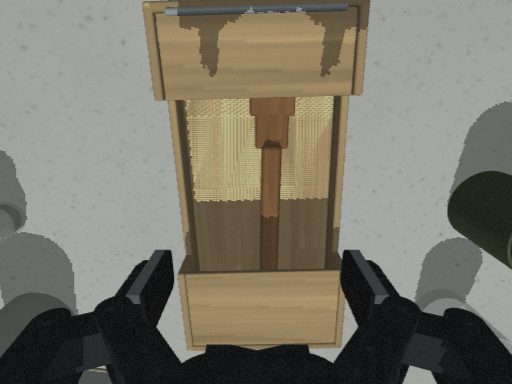

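The cover is flat (its surface is at 74 mm all over, with its edge at row 97). The handle runs down column 270 and the blade shoulder is at row 145. Going down to grip.

Call:
{"method": "step_arm", "body": {"series": [[[-0.2, 1.3, 0, 0, 1], [0, 0, 4, 0, 1], [0, 0, 4, 0, 1], [0, 0, 4, 0, 1], [0, 0, 3, 0, 1], [0, 0, 2, 0, 1], [0, 0, 1, 0, 1], [0, 0, 0.2, 0, 1], [0, 0, 0, 0, 1]]]}}

```text
time: 6.85
tool_pos: [0.5733, 0.0036, 0.01]
ee_rot: [0.0, -0.085, 0.996, 0.0]
ft_force: [0.2, -0.3, 0.4]
gripper_width: 0.0853
finger_force: 0.0
```

Call:
{"method": "step_arm", "body": {"series": [[[0, 0, 0, 0, 0.3], [0, 0, 0, 0, 0], [0, 0, 0, 0, 0], [0, 0, 0, 0, 0], [0, 0, 0, 0, 0], [0, 0, 0, 0, 0]]], "squeeze": 40}}

```text
time: 7.45
tool_pos: [0.5732, 0.0034, 0.0097]
ee_rot: [0.0, -0.085, 0.996, 0.0]
ft_force: [-2.3, 0.4, 6.4]
gripper_width: 0.0213
finger_force: 39.9
```

Call:
{"method": "step_arm", "body": {"series": [[[0, 0, -0.2, 0, 0], [-1, 0, 0, 0, 0], [-1, 0, 0, 0, 0], [-1, 0, 0, 0, 0], [-0.8, 0, 0, 0, 0], [-0.4, 0, 0, 0, 0], [-0.2, 0, 0, 0, 0], [0, 0, 0, 0, 0]]]}}

```text
time: 8.25
tool_pos: [0.6164, 0.0107, 0.0112]
ee_rot: [-0.0, -0.085, 0.996, -0.0]
ft_force: [0.3, 0.0, -1.2]
gripper_width: 0.0208
finger_force: 39.3
```

```bash
python3 d.py 3; cat > e2.py <<'E'
from h import *
np.set_printoptions(precision=4,suppress=True)
d=np.load('w.npy'); B=tobox(cloud('wrist',d,np.load('wP.npy'))); ok=(d>0)&(np.arange(384)[:,None]<260)
for x in np.arange(-.02,.12,.005):
    w=B[ok&(abs(B[...,0]-x)<.0025)&(abs(B[...,1]+.013)<.012)]
    if len(w): print(round(x,3),len(w),np.percentile(w[:,2],[5,50,95]))
w=B[ok&(B[...,0]>.11)&(B[...,0]<.16)&(abs(B[...,1])<.07)]; print('flap z',np.percentile(w[:,2],[5,50,95]))
E
python3 e2.py
```

```text
8.25 [0.616 0.011 0.011] [-0.027 -0.01   0.011] [-0.169  0.986 -0.   ] [ 0.27   0.01  -1.232]
cam [ 0.534 -0.003  0.154] [ 0.315  0.053 -0.948]
to flap [13.486 -1.346 -8.878]
-0.02 368 [0.0068 0.0252 0.0266]
-0.015 607 [0.0064 0.0253 0.0347]
-0.01 416 [0.0061 0.0252 0.0263]
-0.005 419 [0.0064 0.0252 0.0264]
0.0 431 [0.0212 0.0252 0.0264]
0.005 704 [0.0159 0.0228 0.0255]
0.01 481 [0.0156 0.0166 0.0176]
0.015 478 [0.0156 0.0166 0.0176]
0.02 496 [0.0156 0.0166 0.0175]
0.025 521 [0.0155 0.0166 0.0176]
0.03 533 [0.0156 0.0166 0.0176]
0.035 556 [0.0156 0.0166 0.0176]
0.04 579 [0.0157 0.0166 0.0176]
0.045 595 [0.0154 0.0166 0.0177]
0.05 617 [0.0156 0.0166 0.0176]
0.055 637 [0.0157 0.0167 0.0178]
0.06 670 [0.0156 0.0167 0.0178]
0.065 682 [0.0155 0.0167 0.0178]
0.07 712 [0.0155 0.0168 0.0178]
0.075 735 [0.0155 0.0167 0.0177]
0.08 770 [0.0156 0.0167 0.0179]
0.085 647 [0.0148 0.0164 0.0176]
0.09 507 [0.005  0.0063 0.0074]
0.095 307 [0.0051 0.0061 0.0072]Traceback (most recent call last):
  File "e2.py", line 7, in <module>
    w=B[ok&(B[...,0]>.11)&(B[...,0]<.16)&(abs(B[...,1])<.07)]; print('flap z',np.percentile(w[:,2],[5,50,95]))
                                                                              ~~~~~~~~~~~~~^^^^^^^^^^^^^^^^^^
    return _quantile_unchecked(
        a, q, axis, out, overwrite_input, method, keepdims, weights)
    return _ureduce(a,
                    func=_quantile_ureduce_func,
    ...<5 lines>...
                    overwrite_input=overwrite_input,
                    method=method)
    r = func(a, **kwargs)
    result = _quantile(arr,
                       quantiles=q,
    ...<2 lines>...
                       out=out,
                       weights=wgt)
    slices_having_nans = np.isnan(arr[-1, ...])
                                  ~~~^^^^^^^^^
IndexError: index -1 is out of bounds for axis 0 with size 0
```

View pics/w3.png

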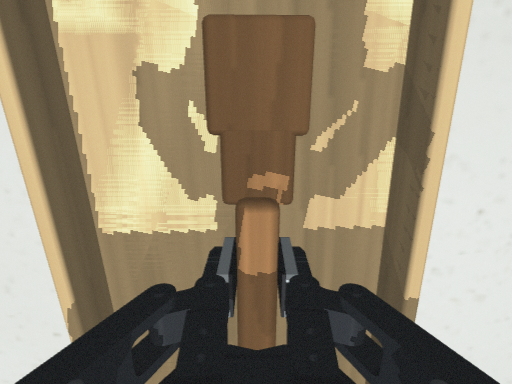

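The gripped handle lies between the pads at (257,260). The blade end (row 15) is at box x = 87 mm, so the handle end is about 12 mm from the far wall. I'll push 5 mm more, lift, and let the far cover's edge tilt it.

Call:
{"method": "step_arm", "body": {"series": [[[-0.3, 0, -0.2, 0, 0], [-0.2, 0, -0.4, 0, 0], [0, 0, -1, 0, 0], [0, 0, -1, 0, 0], [0, 0, -0.8, 0, 0], [0, 0, -0.4, 0, 0], [0, 0, -0.4, 0, 0], [0, 0, -0.3, 0, 0], [0, 0, -0.3, 0, 0]]], "squeeze": 28}}

```text
time: 9.2
tool_pos: [0.621, 0.0115, 0.0589]
ee_rot: [-0.0, -0.085, 0.996, -0.0]
ft_force: [5.1, 0.1, -11.0]
gripper_width: 0.0208
finger_force: 37.7
```

Call:
{"method": "step_arm", "body": {"series": [[[0, 0, -0.3, 0, 0], [0, 0, -0.3, 0, 0], [0, 0, -0.3, 0, 0], [0, 0, 0, 0, 0]]], "squeeze": 25}}

```text
time: 9.6
tool_pos: [0.621, 0.0117, 0.0685]
ee_rot: [-0.0, -0.085, 0.996, 0.0]
ft_force: [-0.6, 0.3, -6.7]
gripper_width: 0.021
finger_force: 36.5
```

```bash
python3 d.py 4; cat > e3.py <<'E'
from h import *
np.set_printoptions(precision=4,suppress=True)
d=np.load('w.npy'); B=tobox(cloud('wrist',d,np.load('wP.npy'))); ok=(d>0)&(np.arange(384)[:,None]<230)
for x in np.arange(-.02,.17,.01):
    w=B[ok&(abs(B[...,0]-x)<.0025)&(abs(B[...,1]+.011)<.01)]
    if len(w): print(round(x,3),len(w),np.percentile(w[:,2],[5,50,95]))
E
python3 e3.py
```

```text
9.6 [0.621 0.012 0.068] [-0.032 -0.01   0.068] [-0.169  0.986  0.   ] [-0.589  0.335 -6.669]
cam [ 0.539 -0.003  0.211] [ 0.314  0.053 -0.948]
to flap [13.98  -1.355 -3.154]
-0.01 85 [0.0851 0.0876 0.0886]
0.0 563 [0.0845 0.0881 0.0898]
0.01 421 [0.0829 0.0841 0.0852]
0.02 468 [0.0858 0.0871 0.0881]
0.03 544 [0.0889 0.0901 0.0913]
0.04 631 [0.0918 0.0932 0.0943]
0.05 749 [0.0949 0.0961 0.0975]
0.06 897 [0.0979 0.0992 0.1005]
0.07 1063 [0.1009 0.1022 0.1035]
0.08 393 [0.1032 0.1043 0.1054]
```

View pics/w4.png

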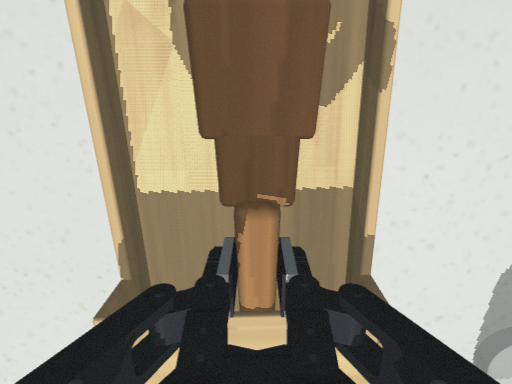

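The spatula is tilted about 17°, with the blade tip at box x = 83 mm and z = 105 mm, rising through the opening clear of the cover. Next I'll draw it out diagonally.

Call:
{"method": "step_arm", "body": {"series": [[[0, 0, -0.3, 0, 0], [0.4, 0, -0.4, 0, 0], [0.6, 0, -0.4, 0, 0], [0.8, 0, -0.4, 0, 0], [0.8, 0, -0.4, 0, 0], [0.8, 0, -0.4, 0, 0], [0, 0, 0, 0, 0]]]}}

```text
time: 10.35
tool_pos: [0.5867, 0.0055, 0.0921]
ee_rot: [-0.0, -0.084, 0.996, 0.0]
ft_force: [-3.9, -1.4, -4.3]
gripper_width: 0.0207
finger_force: 35.9
```

```bash
python3 d.py 5; python3 e3.py; python3 - <<'E'
from h import *
a,_=viewer.grab_frame('side'); cv2.imwrite('pics/s2.png',cv2.cvtColor(cv2.resize(a[100:260,180:380],(800,600)),4))
E
```

```text
10.35 [0.587 0.006 0.092] [ 0.003 -0.011  0.092] [-0.168  0.986  0.   ] [-3.906 -1.406 -4.313]
cam [ 0.505 -0.009  0.235] [ 0.315  0.053 -0.948]
to flap [10.542 -1.338 -0.819]
0.03 359 [0.1139 0.1155 0.1167]
0.04 457 [0.1096 0.111  0.1124]
0.05 458 [0.1141 0.1155 0.1169]
0.06 557 [0.1187 0.1202 0.1215]
0.07 677 [0.1234 0.1249 0.1262]
0.08 839 [0.128  0.1295 0.131 ]
0.09 1054 [0.1327 0.1343 0.1357]
0.1 1366 [0.1373 0.1389 0.1406]
0.11 845 [0.1415 0.1426 0.1438]
```

View pics/s2.png

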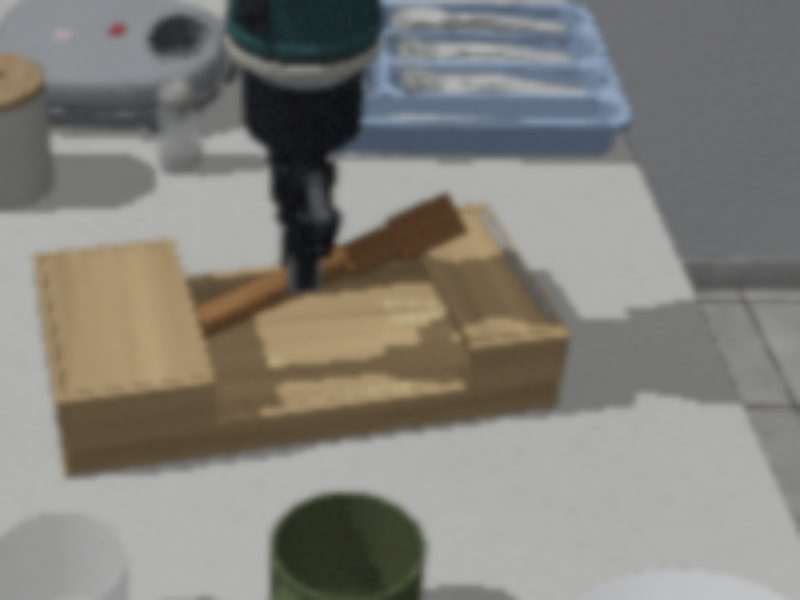

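The cover is flat. The spatula is tilted about 25°, its blade is out (at about (440,215)), and the handle still runs under the far cover at (205,315). Continuing to draw it out.

Call:
{"method": "step_arm", "body": {"series": [[[0.8, 0, -0.4, 0, 0], [0.8, 0, -0.4, 0, 0], [0.8, 0, -0.4, 0, 0], [0.8, 0, -0.4, 0, 0], [0.8, 0, -0.4, 0, 0], [0.8, 0, -0.4, 0, 0], [0.8, 0, -0.4, 0, 0], [0.6, 0, -0.4, 0, 0], [0, 0, 0, 0, 0]]]}}

```text
time: 11.35
tool_pos: [0.5264, -0.0047, 0.1241]
ee_rot: [0.0, -0.085, 0.996, 0.0]
ft_force: [0.3, -0.4, -1.8]
gripper_width: 0.0211
finger_force: 36.2
```

```bash
python3 d.py 6; python3 e3.py; python3 - <<'E'
from h import *
a,_=viewer.grab_frame('side'); cv2.imwrite('pics/s3.png',cv2.cvtColor(cv2.resize(a[100:260,180:380],(800,600)),4))
E
```

```text
11.35 [ 0.526 -0.005  0.124] [ 0.064 -0.012  0.124] [-0.169  0.986  0.   ] [ 0.331 -0.42  -1.813]
cam [ 0.444 -0.019  0.267] [ 0.316  0.053 -0.947]
to flap [ 4.42  -1.347  2.375]
0.09 256 [0.1443 0.1472 0.1483]
0.1 534 [0.1412 0.1428 0.1459]
0.11 453 [0.1452 0.1464 0.1478]
0.12 528 [0.1496 0.151  0.1524]
0.13 652 [0.1541 0.1556 0.157 ]
0.14 800 [0.1587 0.1602 0.1617]
0.15 1021 [0.1633 0.1647 0.1663]
0.16 1292 [0.1679 0.1694 0.171 ]
```

View pics/s3.png

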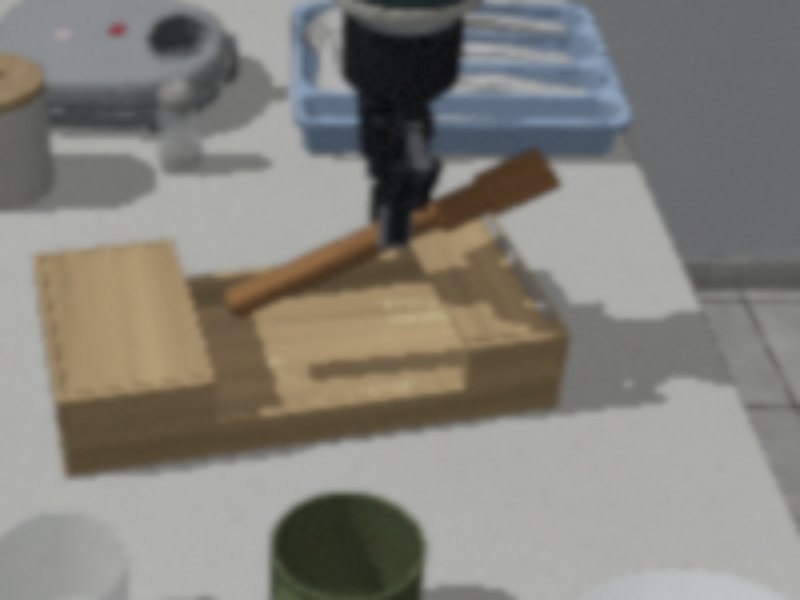

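The handle end is free at (235,300), inside the opening. Lift straight up, then centre it over the box.

Call:
{"method": "step_arm", "body": {"series": [[[0, 0, -1, 0, 0], [0, 0, -1.5, 0, 0], [0, 0, -2, 0, 0], [0, 0, -2, 0, 0], [0, 0, -2, 0, 0], [0, 0, -2, 0, 0], [-1.5, 0, -0.5, 0, 0], [-1.5, 0, 0, 0, 0], [-1.5, 0, 0, 0, 0], [-0.5, 0, 0, 0, 0], [0, 0, 0, 0, 0], [0, 0, 0, 0, 0]]], "squeeze": 40}}

```text
time: 12.65
tool_pos: [0.5755, 0.0036, 0.2333]
ee_rot: [-0.0, -0.085, 0.996, -0.0]
ft_force: [-0.0, -0.2, -0.7]
gripper_width: 0.0209
finger_force: 40.8
```

```bash
python3 d.py 7; python3 e3.py; python3 - <<'E'
from h import *
a,d=viewer.grab_frame('side'); cv2.imwrite('pics/s4.png',cv2.cvtColor(cv2.resize(a[60:340,140:400],(557,600)),4))
B=tobox(cloud('side',d)); w=B[(d>0)&(B[...,0]>.11)&(B[...,0]<.16)&(B[...,1]<-.03)&(B[...,1]>-.07)&(B[...,2]>.03)]; print('flap',np.percentile(w[:,2],[5,50,95]))
hsv=cv2.cvtColor(a,cv2.COLOR_RGB2HSV); m=(B[...,2]>.1)&(d>0)&(hsv[...,1]>110)&(hsv[...,0]<20)&(abs(B[...,1])<.06)&(abs(B[...,0])<.25)
w=B[m]; print('spatula',len(w),w.min(0),w.max(0))
E
```

```text
12.65 [0.575 0.004 0.233] [ 0.014 -0.011  0.233] [-0.169  0.986 -0.   ] [-0.045 -0.172 -0.702]
cam [ 0.494 -0.011  0.376] [ 0.314  0.053 -0.948]
to flap [ 9.345 -1.333 13.343]
0.04 242 [0.2544 0.2563 0.2575]
0.05 547 [0.2505 0.2521 0.2553]
0.06 442 [0.2542 0.2557 0.2571]
0.07 540 [0.2589 0.2602 0.2615]
0.08 642 [0.2634 0.2647 0.2663]
0.09 801 [0.2679 0.2694 0.2708]
0.1 998 [0.2724 0.2741 0.2756]
0.11 1279 [0.277  0.2786 0.2803]
0.12 1348 [0.2814 0.2828 0.2841]
flap [0.07072343 0.07254013 0.27889317]
spatula 606 [-0.09711593 -0.03968683  0.18561711] [0.11732595 0.00245171 0.28216125]
```

View pics/s4.png

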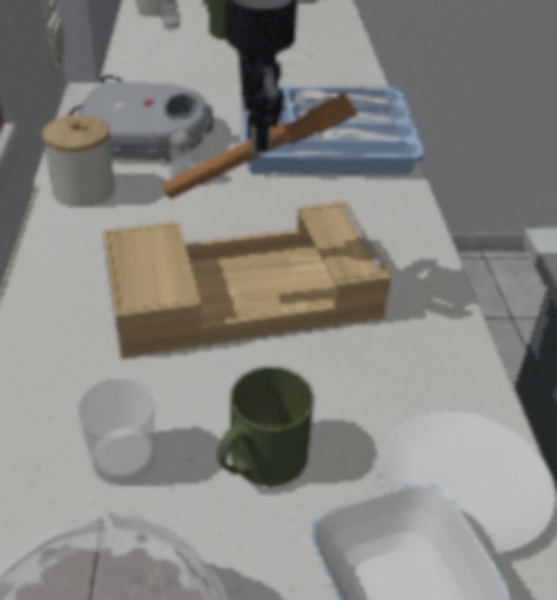

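The spatula is held over the box. Its lowest point is about 0.17 m, against the 0.124 m needed. The cover is flat at 73 mm, and the mug, glass and shaker have not moved.

```bash
python3 -c "
from cell import r
print(r.state()['ft_force']); print(r.hand_in())"
```

```text
[-0.18988259 -0.95892185 -0.2056407 ]
the job is handed in; nothing more can be done
None
```

The near cover is pressed flat, and the spatula came out blade first and is held still in the gripper about 10 cm above the box's top; the job is handed in, with no verdict returned.

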